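# Load a centrifuge rotor in balance

### The arm

A 7-joint arm with a two-finger parallel gripper is mounted at the origin on the work surface; the furniture and walls round the work are solid. World frame = base frame: x ahead of the robot, y to its left, z up, the work surface at z = 0. Lengths are in m, angles in rad, forces in N, time in s.
With the tool pointing down it reaches from about 0.4 to 0.9 m from the base axis. Payload 5.5 kg.
Tool frame: the origin (TCP) lies midway between the tips of the shut fingers; the grasp point (between the pads) lies ctrl.tcp_to_grasp behind it (ctrl.tcp_to_grasp is the distance from the TCP to the grasp point, in m); z points along the fingers, y is the line along which they close (so a half turn about z gives the same grasp; the last joint's range is limited). The gripper opens to 92 mm and grips with 3 to 60 N. Pads are 19 mm wide; open, the fingers measure 130 mm over their backs; the gripper's body (75 mm by 190 mm) begins 47 mm behind the grasp point.
Start: joints at [1.502, 0.501, -0.427, 1.55, 0.221, 1.138, -0.21], TCP at [0.212, -0.615, 0.227] pointing down, gripper open.
Joint ranges: [-2.88, 2.88], [-0.31, 2.03], [-1.54, 1.56], [0.2, 2.42], [-1.41, 4.55], [0.19, 2.02], [-2.57, 2.57]. Speed limits (rad/s): [2.57, 2.57, 3.14, 3.14, 3.14, 3.14, 3.14].

### API

Orientations are given as a 3x3 rotation matrix whose columns are the frame's x, y, z axes.
In Python, from plant import ctrl, imaging gives the robot as it stands.
- The arm moves only by the shell command python3 -m crank 'ROWS' [OPENING]. ROWS is JSON, a list of rows, each a list of 6 numbers: the shift along the tool's x, y, z each as a share of 0.04 m, from -1 to 1, then the turn, a rotation vector about the tool's x, y, z each as a share of pi/2 rad, from -1 to 1. A call has 1 to 10 rows; each row shifts and turns the commanded pose from where the row before left it, along the tool's axes as they then stand; what a row does not reach is not made up. A row lasts 1/10 s, in which the tool goes at most 50 mm and 8.59 degrees, less where a joint would pass 70% of its speed; a pose out of reach is approached as far as the arm can. A call with a number of a shift or a turn outside -1 to 1 is refused whole. A call with a gripper value outside its range is refused whole. OPENING is the opening, from 0 (shut) to 1 (fully open), set as the call begins (- or left out, the last holds). The fingers move at their own pace and stop on an object; the grip force is fixed at half the most. Time passes only in rows, so rows that do not move let the fingers close. It gives the time, the measured TCP pose, the force, the opening and the grip force at its end, in the units of the state.
- ctrl.sense(): the state, without advancing time (a new reading comes with each control period).
- imaging.camera(name): name is "scene" or "top" or "wrist"; returns a dict with "image" (420x560x3 uint8, red, green, blue), "fovy" (degrees; the focal length in pixels is half the picture's height over the tangent of half this angle, whatever the lens; pixels are square), "cx", "cy" (the principal point, pixels), "origin" and "orientation" of the camera in the world. Camera axes: x right, y up, looking along -z (the intrinsics and any distortion apply to the point x, -y, -z); pixel columns grow to the right and rows downward; lengths in m; the calibration is good to about 2 mm. A picture is of the moment at which its call begins. There is no depth.
- ctrl.hand_in(): hands the job in; it is judged then, once.
The state is a dict: "clock": time; "joint_pos": joint angles; "joint_vel": joint speeds; "joint_torque": joint torques, N m; "tcp_pos": TCP position; "eef_rot": TCP orientation; "ft_force": force on the tool from outside, world axes, zero at the start; "moment": the same for the moment, N m; "width": finger opening in m; "grip_force": force on a finger pad.
Only numpy, scipy, OpenCV 4.12 (cv2) and the standard library are available. Lean on these libraries where they do the work, as an engineer would, in place of code of your own. Each camera call takes 0.05 s, during which the arm holds its last target. There are 200 camera calls.

### The job

Load the four-bucket centrifuge rotor on its stand for a balanced run: put the four small bottles upright into the buckets, one in each and fully down on the floor, so that the two amber ones face each other across the rotor and the two clear ones face each other. Set each bottle down gently, without dropping it or knocking any over, and leave the large pink bottle and the white jar where they stand.

Things in the scene. Friction and masses are not known exactly. Their poses are not given: they have to be found in the camera images.
- amber_a: Small closed amber-brown bottle with a black cap, 100 ml, 56 x 56 x 102 mm, 130 g. Origin: centre of its underside; z up along its axis. Round body 56 mm across up to about z = 70 mm, screw cap 52 mm across from z = 78 to 102 mm (its top); the cap can be gripped from above (about z = 90 mm). Its twin is amber_b; the two are equal and interchangeable.
- amber_b: Small closed amber-brown bottle with a black cap, 100 ml, 56 x 56 x 102 mm, 130 g. Origin: centre of its underside; z up along its axis. Round body 56 mm across up to about z = 70 mm, screw cap 52 mm across from z = 78 to 102 mm (its top); the cap can be gripped from above (about z = 90 mm). Its twin is amber_a; the two are equal and interchangeable.
- clear_a: Small closed clear bottle with a blue cap, 100 ml, 56 x 56 x 102 mm, 200 g. Origin: centre of its underside; z up along its axis. Round body 56 mm across up to about z = 70 mm, screw cap 52 mm across from z = 78 to 102 mm (its top); the cap can be gripped from above (about z = 90 mm). Its twin is clear_b; the two are equal and interchangeable.
- clear_b: Small closed clear bottle with a blue cap, 100 ml, 56 x 56 x 102 mm, 200 g. Origin: centre of its underside; z up along its axis. Round body 56 mm across up to about z = 70 mm, screw cap 52 mm across from z = 78 to 102 mm (its top); the cap can be gripped from above (about z = 90 mm). Its twin is clear_a; the two are equal and interchangeable.
- bucket_1: Dark steel cup of the four-cup rotor, across from bucket_3. Origin: its axis at the hinge pins, 64 mm above the bench, 38 mm above its inner floor, 17 mm below its rim; z up, x away from the rotor's axis, 68 mm off. Inside 65 mm across, flared to 74 at the rim, 79 outside. Springs keep it upright. The rotor turns stiffly (0.12 N m), staying where left; its knob is 92 mm above the bench.
- bucket_2: Dark steel cup of the four-cup rotor, across from bucket_4. Origin: its axis at the hinge pins, 64 mm above the bench, 38 mm above its inner floor, 17 mm below its rim; z up, x away from the rotor's axis, 68 mm off. Inside 65 mm across, flared to 74 at the rim, 79 outside. Springs keep it upright. The rotor turns stiffly (0.12 N m), staying where left; its knob is 92 mm above the bench.
- bucket_3: Dark steel cup of the four-cup rotor, across from bucket_1. Origin: its axis at the hinge pins, 64 mm above the bench, 38 mm above its inner floor, 17 mm below its rim; z up, x away from the rotor's axis, 68 mm off. Inside 65 mm across, flared to 74 at the rim, 79 outside. Springs keep it upright. The rotor turns stiffly (0.12 N m), staying where left; its knob is 92 mm above the bench.
- bucket_4: Dark steel cup of the four-cup rotor, across from bucket_2. Origin: its axis at the hinge pins, 64 mm above the bench, 38 mm above its inner floor, 17 mm below its rim; z up, x away from the rotor's axis, 68 mm off. Inside 65 mm across, flared to 74 at the rim, 79 outside. Springs keep it upright. The rotor turns stiffly (0.12 N m), staying where left; its knob is 92 mm above the bench.
- pink_bottle: Bystander, not to be loaded: large bottle with pink contents and a blue cap, 250 ml, 70 x 70 x 140 mm. Origin: centre of its underside. (Round about: the room's wall at x = 0.6 m, two mains plugs on it out to x = 0.54 m, from y = 0 to 0.13 m, 0.19 to 0.25 m high; the balance's glass case, 0.31 m high, out to x = 0.32 m between y = -0.18 and -0.40 m.)
- white_jar: Bystander, not to be loaded: white plastic jar with a white lid and a red band, 66 x 66 x 83 mm. Origin: centre of its underside.

How it is judged:
At the end, for the whole second after the job is handed in: Each bucket holds one small bottle, released and at rest (under 0.03 m/s), upright within 0.15 rad, its underside within 6 mm of the bucket's floor and 10 mm of its axis; the two amber bottles are in opposite buckets, the two clear ones in the other two (((horizontal distance between amber_a and bucket_1 below 0.01 m and z of amber_a in the frame of bucket_1 between -0.044 and -0.032 m) or (horizontal distance between amber_a and bucket_2 below 0.01 m and z of amber_a in the frame of bucket_2 between -0.044 and -0.032 m) or (horizontal distance between amber_a and bucket_3 below 0.01 m and z of amber_a in the frame of bucket_3 between -0.044 and -0.032 m) or (horizontal distance between amber_a and bucket_4 below 0.01 m and z of amber_a in the frame of bucket_4 between -0.044 and -0.032 m)) and ((horizontal distance between amber_b and bucket_1 below 0.01 m and z of amber_b in the frame of bucket_1 between -0.044 and -0.032 m) or (horizontal distance between amber_b and bucket_2 below 0.01 m and z of amber_b in the frame of bucket_2 between -0.044 and -0.032 m) or (horizontal distance between amber_b and bucket_3 below 0.01 m and z of amber_b in the frame of bucket_3 between -0.044 and -0.032 m) or (horizontal distance between amber_b and bucket_4 below 0.01 m and z of amber_b in the frame of bucket_4 between -0.044 and -0.032 m)) and ((horizontal distance between clear_a and bucket_1 below 0.01 m and z of clear_a in the frame of bucket_1 between -0.044 and -0.032 m) or (horizontal distance between clear_a and bucket_2 below 0.01 m and z of clear_a in the frame of bucket_2 between -0.044 and -0.032 m) or (horizontal distance between clear_a and bucket_3 below 0.01 m and z of clear_a in the frame of bucket_3 between -0.044 and -0.032 m) or (horizontal distance between clear_a and bucket_4 below 0.01 m and z of clear_a in the frame of bucket_4 between -0.044 and -0.032 m)) and ((horizontal distance between clear_b and bucket_1 below 0.01 m and z of clear_b in the frame of bucket_1 between -0.044 and -0.032 m) or (horizontal distance between clear_b and bucket_2 below 0.01 m and z of clear_b in the frame of bucket_2 between -0.044 and -0.032 m) or (horizontal distance between clear_b and bucket_3 below 0.01 m and z of clear_b in the frame of bucket_3 between -0.044 and -0.032 m) or (horizontal distance between clear_b and bucket_4 below 0.01 m and z of clear_b in the frame of bucket_4 between -0.044 and -0.032 m)) and horizontal distance between amber_a and amber_b above 0.12 m and horizontal distance between clear_a and clear_b above 0.12 m and angle between each of amber_a, amber_b, clear_a, clear_b's own z axis and vertical below 0.15 rad and linear speed of each of amber_a, amber_b, clear_a, clear_b below 0.03 m/s and contact force between the fingers and amber_a below 0.1 N and contact force between the fingers and amber_b below 0.1 N and contact force between the fingers and clear_a below 0.1 N and contact force between the fingers and clear_b below 0.1 N); the robot touches nothing.
It fails at once if a small bottle is dropped or knocked: it moves faster than 0.6 m/s while the fingers do not hold it ((contact force between the fingers and amber_a below 0.05 N and linear speed of amber_a above 0.6 m/s) or (contact force between the fingers and amber_b below 0.05 N and linear speed of amber_b above 0.6 m/s) or (contact force between the fingers and clear_a below 0.05 N and linear speed of clear_a above 0.6 m/s) or (contact force between the fingers and clear_b below 0.05 N and linear speed of clear_b above 0.6 m/s)).
It fails at once if a small bottle tips over (more than 0.7 rad) (angle between any of amber_a, amber_b, clear_a, clear_b's own z axis and vertical above 0.7 rad).
It fails at once if the large pink bottle is moved by more than 20 mm (distance of pink_bottle from where it was at the start of the episode above 0.02 m).
It fails at once if the white jar is moved by more than 20 mm (distance of white_jar from where it was at the start of the episode above 0.02 m).
It also fails if it takes over 118 s, if anything falls off the work surface, if the arm or the gripper's body presses on something with over 40 N, if the wrist force passes 120 N, or if a joint passes its speed limit or range.

## Working session

There is one attempt and no reset: what is moved stays moved. The work goes in short steps, Python scripts to look and compute and a shell command to move; the robot and the scene stay as the last step left them, time stands still between calls to the robot, and variables do not carry over. Pictures are saved under pics/ and viewed, at most 14 in all, crops included, and the job is handed in when it is done.

```bash
ls; mkdir -p pics; python3 - <<'E'
from plant import ctrl, imaging
import cv2,numpy as np
print(ctrl.sense(), ctrl.tcp_to_grasp)
for n in("scene","top"):
    c=imaging.camera(n); cv2.imwrite(f"pics/{n}0.png",c["image"][:,:,::-1])
    print(n,{k:v for k,v in c.items() if k!="image"})
E
```

```text
pics
{'clock': 0.0, 'joint_pos': array([ 1.50223089,  0.50182571, -0.42679748,  1.55140673,  0.22083223,
        1.13829728, -0.21030501]), 'joint_vel': array([-0.00013139,  0.00166294,  0.00015985, -0.00163935, -0.00030781,
        0.00177885,  0.00071995]), 'joint_torque': array([ 3.97097683e-04, -5.66578424e+01, -5.81612572e+00, -2.79112959e+01,
       -6.88537862e-02,  3.08992609e-02,  2.04580729e-04]), 'tcp_pos': array([ 0.21144516, -0.61393551,  0.22571079]), 'eef_rot': array([[ 9.45449171e-01,  3.25769147e-01, -5.72564164e-04],
       [ 3.25769648e-01, -9.45447487e-01,  1.78495310e-03],
       [ 4.01533000e-05, -1.87410646e-03, -9.99998243e-01]]), 'ft_force': array([-0.03504661,  0.02923757, -0.46369461]), 'moment': array([ 0.02657338,  0.00355125, -0.00115511]), 'grip_force': 0.0, 'width': 0.09189233677739081} 0.0188
scene {'fovy': 42.889405057150775, 'cx': 287.91892849442456, 'cy': 215.94035822909962, 'origin': array([-0.46092563,  0.85373972,  0.79825656]), 'orientation': array([[-0.6775664 ,  0.38301663, -0.6278551 ],
       [-0.73537522, -0.33974048,  0.58634434],
       [ 0.01127184,  0.85899631,  0.51185768]])}
top {'fovy': 56.283072026166785, 'cx': 280.72187074584554, 'cy': 215.45484193613282, 'origin': array([0.39532705, 0.00697043, 1.1355834 ]), 'orientation': array([[ 0.01523821,  0.99765392, -0.06674162],
       [-0.99987554,  0.01547694,  0.00306134],
       [ 0.00408711,  0.06668666,  0.9977656 ]])}
```

View pics/top0.png

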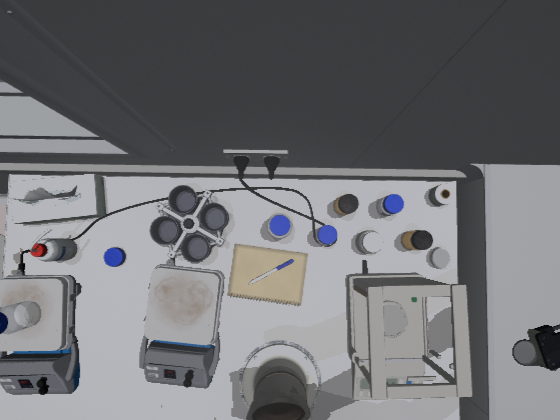

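View pics/scene0.png

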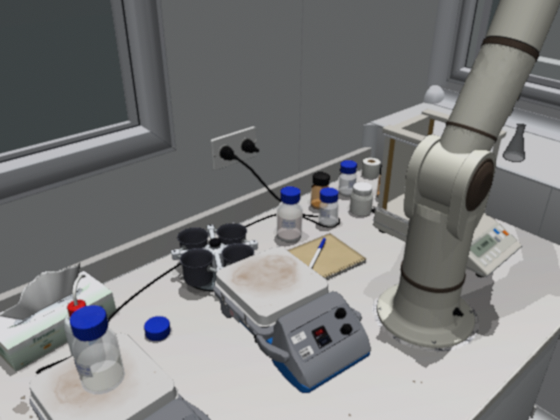

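The top view shows the rotor hub at about (189,224). The small bottles are clear at (327,235) and (392,205), and amber at (347,204) and (421,240). The pink bottle is at (279,226) and a jar at (371,242). I'll zoom in and measure.

```bash
cat > h.py <<'E'
from plant import ctrl, imaging
import cv2,numpy as np
def ray(c,u,v):
    f=c["image"].shape[0]/2/np.tan(np.radians(c["fovy"]/2))
    return c["orientation"]@np.array([(u-c["cx"])/f,-(v-c["cy"])/f,-1.])
def at(c,u,v,z):
    d=ray(c,u,v); o=c["origin"]; return (o+d*(z-o[2])/d[2])[:2]
def pix(c,p):
    f=c["image"].shape[0]/2/np.tan(np.radians(c["fovy"]/2))
    q=c["orientation"].T@(np.asarray(p)-c["origin"]); return c["cx"]-f*q[0]/q[2], c["cy"]+f*q[1]/q[2]
def circ(c,img,x,y,z,r,col,off=(0,0),s=1):
    P=[pix(c,(x+r*np.cos(a),y+r*np.sin(a),z)) for a in np.linspace(0,6.283,60)]
    cv2.polylines(img,[np.int32((np.array(P)-off+.5)*s)],True,col,1)
E
python3 - <<'E'
from h import *
c=imaging.camera("top"); im=c["image"][:,:,::-1].copy()
g=cv2.resize(im[180:275,310:465],None,fx=5,fy=5,interpolation=cv2.INTER_CUBIC)
r=cv2.resize(im[180:270,145:235],None,fx=6,fy=6,interpolation=cv2.INTER_CUBIC)
def guess(u,v,z): return at(c,u,v,z)
for n,u,v in(("clA",327,235),("clB",392,205),("amA",347,204),("amB",421,240),("jar",371,242)):
    x,y=at(c,u,v,.102 if n!="jar" else .083); print(n,x.round(4),y.round(4)); circ(c,g,x,y,.102,.026,(0,255,0),(310,180),5)
    circ(c,g,x,y,0,.028,(0,255,255),(310,180),5)
h=at(c,189,224,.092);print("hub",h, "pink",at(c,279,226,.14))
for n,u,v in((1,183,199),(2,216,218),(3,197,248),(4,164,230)):
    p=at(c,u,v,.081);print(n,p,np.linalg.norm(p-h)); circ(c,r,*p,.081,.037,(0,255,0),(145,180),6)
circ(c,r,*h,.092,.01,(0,255,0),(145,180),6)
cv2.imwrite("pics/g.png",g);cv2.imwrite("pics/r.png",r)
E
```

```text
clA 0.4148 -0.1187
clB 0.4968 -0.2902
amA 0.4976 -0.1711
amB 0.4055 -0.3663
jar 0.3983 -0.239
hub [0.43859462 0.24715546] pink [0.43504649 0.00787492]
1 [0.50625224 0.26792966] 0.07077514888211696
2 [0.45631085 0.17765561] 0.07172233691635581
3 [0.37515486 0.22633146] 0.0667700681597992
4 [0.42191763 0.31617448] 0.07100526398942743
```

View pics/g.png

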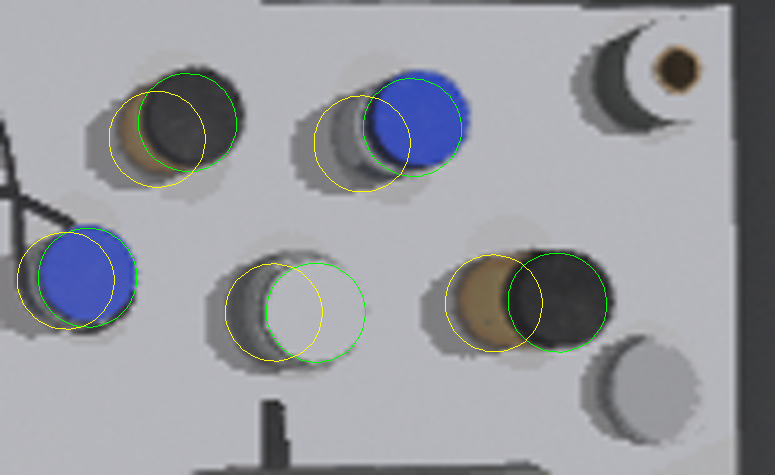

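View pics/r.png

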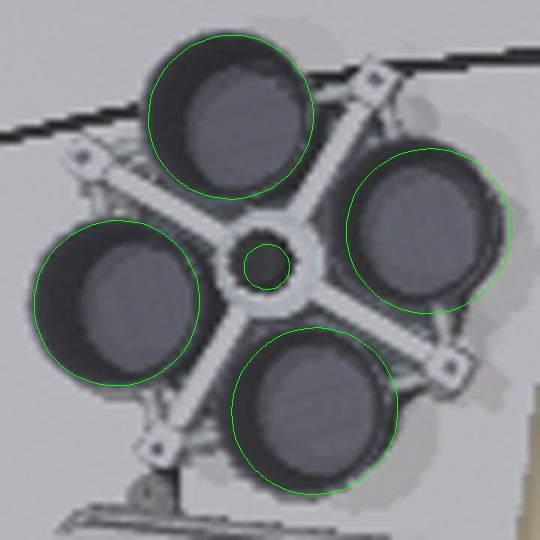

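The cap circles fit within about 1–2 mm and the bucket circles fit too: hub-to-bucket distances are 67–72 mm against 68 nominal. Next I'll lift the arm, square the tool and go over amber_b, then check with the wrist camera.

```bash
python3 -m crank '[[0,0,-1,0,0,0.09],[0,0,-1,0,0,0.09],[0,0,-1,0,0,0.03],[0.7,-0.9,0,0,0,0],[0.7,-0.9,0,0,0,0],[0.7,-0.9,0,0,0,0],[0.7,-0.9,0,0,0,0],[0.7,-0.9,0,0,0,0],[0.7,-0.9,0,0,0,0],[0.7,-0.9,0,0,0,0]]' 1
python3 -m crank '[[0,0,0,0,0,0],[0,0,0,0,0,0]]'
cat >> h.py <<'E'
def go(x,y,z,yaw=None):
    "prints remaining shift in tool-axis shares, and turn share about tool z for x-axis heading yaw (deg)"
    s=ctrl.sense(); R=s["eef_rot"]; d=R.T@(np.array([x,y,z])-s["tcp_pos"])/.04
    a=np.degrees(np.arctan2(R[1,0],R[0,0])); tilt=np.degrees(np.arccos(-R[2,2]))
    print("t",round(s["clock"],1),"tcp",s["tcp_pos"].round(4),"heading",a.round(2),"tilt",tilt.round(2),"w",round(s["width"],4),"F",s["ft_force"].round(1),"grip",round(s["grip_force"],1),"| shares",d.round(2), "" if yaw is None else "turn z %.3f"%(-(yaw-a)/90))
E
python3 - <<'E'
from h import *
go(.4055,-.366,.071,0)
c=imaging.camera("top")
for n,X,Y in(("amA",193,117),("clA",87,279),("clB",421,120),("amB",561,300)): print(n,at(c,310+X/5-.4,180+Y/5-.4,.102).round(4))
# rotor fit: 3 params
from scipy.optimize import least_squares
B=np.array([at(c,145+X/6-.4,180+Y/6-.4,.081) for X,Y in((231,117),(422,228),(313,411),(117,303))])
def mod(p): 
    a=p[2]-np.arange(4)*np.pi/2; return np.c_[p[0]+.068*np.cos(a),p[1]+.068*np.sin(a)]
s=least_squares(lambda p:(mod(p)-B).ravel(),[.438,.247,.3]); print(s.x,mod(s.x).round(4),((B-mod(s.x))*1e3).round(1))
w=imaging.camera("wrist"); im=w["image"][:,:,::-1].copy(); print(w["origin"],w["orientation"].round(3),w["fovy"],w["cx"],w["cy"])
for n,x,y in(("clA",.4148,-.1187),("clB",.4968,-.2902),("amA",.4976,-.1711),("amB",.4055,-.3663)): circ(w,im,x,y,.102,.026,(0,255,0))
cv2.imwrite("pics/w1.png",im)
E
```

```text
clock: 1.15
tcp_pos: [0.4079, -0.3605, 0.3466]
eef_rot: [[1.0, 0.002, -0.0], [0.002, -1.0, -0.0], [-0.0, 0.0, -1.0]]
ft_force: [0.4, -0.8, -0.4]
width: 0.0922
grip_force: 0.0
clock: 1.35
tcp_pos: [0.408, -0.361, 0.3467]
eef_rot: [[1.0, 0.005, -0.0], [0.005, -1.0, -0.0], [-0.0, 0.0, -1.0]]
ft_force: [-0.6, -0.6, 0.3]
width: 0.0915
grip_force: 0.0
t 1.4 tcp [ 0.408  -0.361   0.3467] heading 0.31 tilt 0.02 w 0.0915 F [-0.6 -0.6  0.3] grip 0.0 | shares [-0.06  0.12  6.89] turn z 0.003
amA [ 0.5003 -0.1742]
clA [ 0.4138 -0.1187]
clB [ 0.5006 -0.295 ]
amB [ 0.4065 -0.3684]
[0.43996547 0.24776155 0.27921868] [[0.5053 0.2665]
 [0.4587 0.1824]
 [0.3746 0.229 ]
 [0.4212 0.3131]] [[ 0.7  1.1]
 [-1.4 -1.8]
 [ 0.3 -2.1]
 [ 0.4  2.8]]
[ 0.48071353 -0.36241296  0.50448622] [[ 0.003  0.961  0.276]
 [-1.     0.002  0.001]
 [ 0.001 -0.276  0.961]] 65.4306609338966 282.08236140655083 213.6038525700414
```

View pics/w1.png

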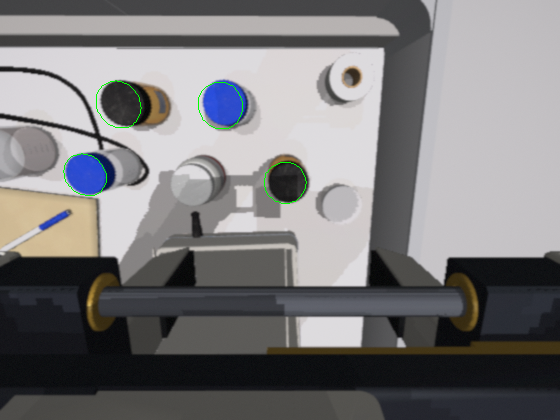

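The wrist picture shows amber_b's cap at (288,182), and the projected circles match the refined estimates to a few mm. I'll descend on amber_b with a 10° turn to stay clear of the grey jar.

```bash
python3 -m crank '[[-0.04,0.18,0,0,0,-0.05],[0,0,1,0,0,-0.06],[0,0,1,0,0,0],[0,0,1,0,0,0],[0,0,1,0,0,0],[0,0,0.7,0,0,0],[0,0,0.2,0,0,0],[0,0,0,0,0,0]]' 1
python3 - <<'E'
from h import *
go(.4065,-.3684,.071,10)
w=imaging.camera("wrist"); im=w["image"][:,:,::-1].copy()
circ(w,im,.4065,-.3684,.102,.026,(0,255,0))
cv2.imwrite("pics/w2.png",im)
E
```

```text
clock: 2.25
tcp_pos: [0.4042, -0.37, 0.1496]
eef_rot: [[0.985, 0.172, -0.002], [0.172, -0.985, 0.002], [-0.002, -0.002, -1.0]]
ft_force: [0.7, 0.2, -0.2]
width: 0.0919
grip_force: 0.0
t 2.2 tcp [ 0.4042 -0.37    0.1496] heading 9.88 tilt 0.16 w 0.0919 F [ 0.7  0.2 -0.2] grip 0.0 | shares [ 0.07 -0.02  1.97] turn z -0.001
```

View pics/w2.png

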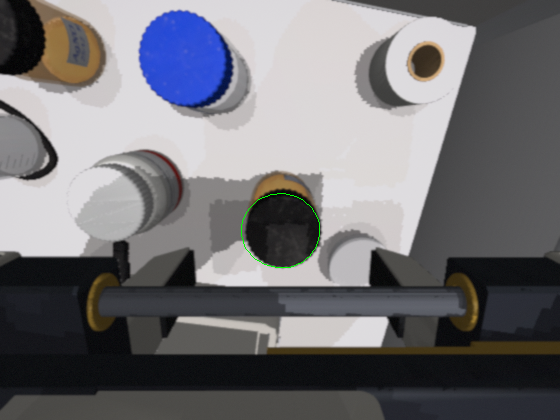

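```bash
python3 - <<'E'
from h import *
c=imaging.camera("top");w=imaging.camera("wrist")
for z in(.03,.05,.08): print(at(c,438.5,258,z).round(3),at(w,355,257,z).round(3))
E
```

```text
[ 0.356 -0.441] [ 0.371 -0.446]
[ 0.357 -0.433] [ 0.378 -0.44 ]
[ 0.358 -0.421] [ 0.39 -0.43]
```

The grey jar's top is below about 30 mm, so it is out of the way. Descend and grip.

```bash
python3 -m crank '[[0.07,-0.02,0.7,0,0,0],[0,0,0.7,0,0,0],[0,0,0.45,0,0,0],[0,0,0.15,0,0,0],[0,0,0,0,0,0],[0,0,0,0,0,0]]' 0.85
python3 -c "
from h import *
go(.4065,-.3684,.071,10)"
```

```text
clock: 3.0
tcp_pos: [0.4094, -0.369, 0.0723]
eef_rot: [[0.985, 0.174, 0.002], [0.174, -0.985, -0.002], [0.002, 0.002, -1.0]]
ft_force: [-0.1, -0.5, 0.7]
width: 0.0781
grip_force: 0.0
t 3.0 tcp [ 0.4094 -0.369   0.0723] heading 10.01 tilt 0.15 w 0.0781 F [-0.1 -0.5  0.7] grip 0.0 | shares [-0.07 -0.03  0.03] turn z 0.000
```

```bash
python3 -m crank '[[-0.06,0,0.02,0,0,0],[0,0,0,0,0,0]]' && python3 -m crank '[[0,0,0,0,0,0],[0,0,0,0,0,0],[0,0,0,0,0,0],[0,0,0,0,0,0],[0,0,0,0,0,0]]' 0
python3 -c "
from h import *
go(.4065,-.3684,.36,0)"
```

```text
clock: 3.2
tcp_pos: [0.406, -0.3692, 0.0709]
eef_rot: [[0.985, 0.173, 0.001], [0.173, -0.985, -0.001], [0.001, 0.001, -1.0]]
ft_force: [-0.2, 0.6, -0.9]
width: 0.0779
grip_force: 0.0
clock: 3.7
tcp_pos: [0.4061, -0.3685, 0.07]
eef_rot: [[0.985, 0.174, 0.0], [0.174, -0.985, -0.0], [0.0, 0.0, -1.0]]
ft_force: [0.2, 0.4, 1.0]
width: 0.0517
grip_force: 30.0
t 3.7 tcp [ 0.4061 -0.3685  0.07  ] heading 10.01 tilt 0.01 w 0.0517 F [0.2 0.4 1. ] grip 30.0 | shares [ 0.01 -0.   -7.25] turn z 0.111
```

```bash
python3 -m crank '[[0,0,-0.3,0,0,0],[0,0,-0.6,0,0,0],[0,0,-0.9,0,0,0],[0,0,-0.9,0,0,0],[0,0,-0.9,0,0,0.05],[0,0,-0.9,0,0,0.06],[0,0,-0.8,0,0,0],[0,-0.2,-0.6,0,0,0],[0,-0.5,-0.3,0,0,0]]' && python3 -m crank '[[0,-0.7,0,0,0,0],[0,-0.9,0,0,0,0],[0,-1,0,0,0,0],[0,-1,0,0,0,0],[0,-1,0,0,0,0],[0,-1,0,0,0,0],[0,-1,0,0,0,0],[0,-1,0,0,0,0],[0,-1,0,0,0,0],[0,-1,0,0,0,0]]' && python3 -m crank '[[-0.1,-1,0,0,0,0],[-0.2,-1,0,0,0,0],[-0.3,-1,0,0,0,0],[-0.3,-0.9,0,0,0,0],[-0.2,-0.6,0,0,0,0],[-0.1,-0.3,0,0,0,0],[0,0,0,0,0,0],[0,0,0,0,0,0]]'
python3 - <<'E'
from h import *
go(.5053,.2665,.2,0)
w=imaging.camera("wrist"); im=w["image"][:,:,::-1].copy()
for x,y in((.5053,.2665),(.4587,.1824),(.3746,.229),(.4212,.3131)): circ(w,im,x,y,.081,.037,(0,255,0));circ(w,im,x,y,.026,.0325,(0,255,255))
circ(w,im,.44,.2478,.092,.01,(0,0,255))
cv2.imwrite("pics/w3.png",im)
E
```

```text
clock: 4.6
tcp_pos: [0.4062, -0.3421, 0.3211]
eef_rot: [[1.0, -0.0, 0.003], [-0.0, -1.0, -0.003], [0.003, 0.003, -1.0]]
ft_force: [-0.0, 0.3, -0.8]
width: 0.0514
grip_force: 30.0
clock: 5.6
tcp_pos: [0.4044, 0.0454, 0.3184]
eef_rot: [[1.0, 0.002, 0.001], [0.002, -1.0, -0.001], [0.001, 0.001, -1.0]]
ft_force: [0.3, -0.5, -1.1]
width: 0.0515
grip_force: 30.0
clock: 6.4
tcp_pos: [0.3566, 0.2349, 0.318]
eef_rot: [[1.0, 0.003, 0.0], [0.003, -1.0, -0.001], [0.0, 0.001, -1.0]]
ft_force: [-0.1, -0.6, -2.5]
width: 0.0516
grip_force: 30.0
t 6.4 tcp [0.3566 0.2349 0.318 ] heading 0.15 tilt 0.06 w 0.0516 F [-0.1 -0.6 -2.5] grip 30.0 | shares [ 3.72 -0.78  2.95] turn z 0.002
```

View pics/w3.png

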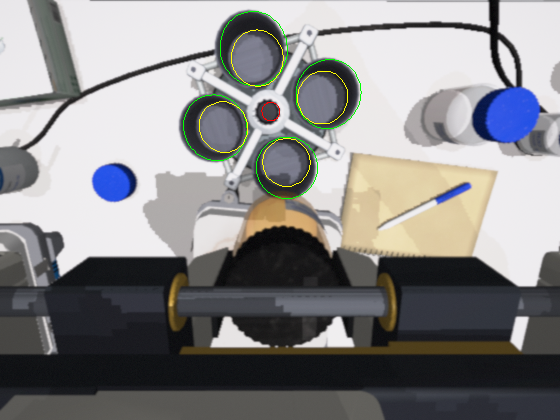

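The projected rims and floors match the wrist picture closely: hub at (269,112), bucket 1 at (253,48), bucket 3 at (287,166). The bottle hangs straight in the grip. Moving over bucket 1.

```bash
python3 -m crank '[[0.4,-0.1,0,0,0,0],[0.9,-0.2,0,0,0,0],[0.9,-0.2,0,0,0,0],[0.9,-0.2,0.2,0,0,0],[0.5,-0.1,0.6,0,0,0],[0.1,0,0.9,0,0,0],[0,0,0.9,0,0,0],[0,0,0.8,0,0,0],[0,0,0.3,0,0,0],[0,0,0,0,0,0]]' && python3 -m crank '[[0,0,0,0,0,0],[0,0,0,0,0,0]]'
python3 -c "
from h import *
go(.5053,.2665,.098,0)"
```

```text
clock: 7.45
tcp_pos: [0.5042, 0.2657, 0.1683]
eef_rot: [[1.0, 0.0, -0.003], [0.0, -1.0, -0.002], [-0.003, 0.002, -1.0]]
ft_force: [-0.1, 0.6, -0.8]
width: 0.0515
grip_force: 30.0
clock: 7.65
tcp_pos: [0.5059, 0.2683, 0.1719]
eef_rot: [[1.0, 0.002, 0.003], [0.002, -1.0, 0.001], [0.003, -0.001, -1.0]]
ft_force: [0.5, -0.3, -1.6]
width: 0.0513
grip_force: 30.0
t 7.7 tcp [0.5059 0.2683 0.1719] heading 0.09 tilt 0.19 w 0.0513 F [ 0.5 -0.3 -1.6] grip 30.0 | shares [-0.02  0.05  1.85] turn z 0.001
```

```bash
python3 -m crank '[[-0.01,0.03,0.3,0,0,0],[0,0,0.4,0,0,0],[0,0,0.4,0,0,0],[0,0,0.35,0,0,0],[0,0,0.25,0,0,0],[0,0,0.1,0,0,0],[0,0,0.04,0,0,0],[0,0,0,0,0,0],[0,0,0,0,0,0]]'
python3 -c "
from h import *
go(.5053,.2665,.096,0)"
```

```text
clock: 8.55
tcp_pos: [0.5046, 0.2666, 0.0968]
eef_rot: [[1.0, 0.002, 0.001], [0.002, -1.0, 0.0], [0.001, -0.0, -1.0]]
ft_force: [0.0, 0.4, -1.9]
width: 0.0517
grip_force: 30.0
t 8.6 tcp [0.5046 0.2666 0.0968] heading 0.11 tilt 0.04 w 0.0517 F [ 0.   0.4 -1.9] grip 30.0 | shares [0.02 0.   0.02] turn z 0.001
```

```bash
python3 -m crank '[[0,0,0.03,0,0,0],[0,0,0,0,0,0],[0,0,0.03,0,0,0],[0,0,0,0,0,0],[0,0,0,0,0,0]]'
python3 -c "
from h import *
go(.5053,.2665,.096,0)"
```

```text
clock: 9.05
tcp_pos: [0.5054, 0.2669, 0.0959]
eef_rot: [[1.0, 0.002, 0.003], [0.002, -1.0, 0.0], [0.003, -0.0, -1.0]]
ft_force: [-1.9, -2.1, 11.2]
width: 0.0516
grip_force: 30.0
t 9.1 tcp [0.5054 0.2669 0.0959] heading 0.1 tilt 0.15 w 0.0516 F [-1.9 -2.1 11.2] grip 30.0 | shares [-0.    0.01 -0.  ] turn z 0.001
```

The bottle is on the floor of bucket 1 (11 N). Release, lift and go to amber_a.

```bash
python3 -m crank '[[0,0,-0.03,0,0,0],[0,0,0,0,0,0]]' && python3 -m crank '[[0,0,0,0,0,0],[0,0,0,0,0,0],[0,0,0,0,0,0],[0,0,-0.3,0,0,0],[0,0,-0.7,0,0,0],[0,0,-0.9,0,0,0],[0,0,-1,0,0,0],[0,0,-1,0,0,0],[0,0,-1,0,0,0],[0,0.3,-0.7,0,0,0]]' 0.85 && python3 -m crank '[[0,1,0,0,0,0],[0,1,0,0,0,0],[0,1,0,0,0,0],[0,1,0,0,0,0],[0,1,0,0,0,0],[0,1,0,0,0,0],[0,1,0,0,0,0],[0,1,0,0,0,0],[0,1,0,0,0,0],[0,1,0,0,0,0]]' && python3 -m crank '[[-0.1,0.7,0.3,0,0,0],[0,0,1,0,0,0],[0,0,1,0,0,0],[0,0,1,0,0,0],[0,0,0.5,0,0,0],[0,0,0,0,0,0],[0,0,0,0,0,0]]'
python3 - <<'E'
from h import *
go(.5003,-.1742,.071,0)
w=imaging.camera("wrist"); im=w["image"][:,:,::-1].copy()
circ(w,im,.5003,-.1742,.102,.026,(0,255,0))
circ(w,im,.4138,-.1187,.102,.026,(0,255,0))
circ(w,im,.5006,-.295,.102,.026,(0,255,0))
cv2.imwrite("pics/w4.png",im)
E
```

```text
clock: 9.25
tcp_pos: [0.5049, 0.2668, 0.0959]
eef_rot: [[1.0, 0.002, 0.001], [0.002, -1.0, 0.0], [0.001, -0.0, -1.0]]
ft_force: [-0.3, -1.2, 5.8]
width: 0.0513
grip_force: 30.0
clock: 10.25
tcp_pos: [0.504, 0.2571, 0.3231]
eef_rot: [[1.0, 0.005, 0.003], [0.005, -1.0, 0.003], [0.003, -0.003, -1.0]]
ft_force: [0.1, 0.5, -0.2]
width: 0.078
grip_force: 0.0
clock: 11.25
tcp_pos: [0.5049, -0.1468, 0.3201]
eef_rot: [[1.0, 0.003, 0.001], [0.003, -1.0, -0.001], [0.001, 0.001, -1.0]]
ft_force: [1.1, 0.6, -0.4]
width: 0.078
grip_force: 0.0
clock: 11.95
tcp_pos: [0.5017, -0.1732, 0.1681]
eef_rot: [[1.0, 0.003, 0.001], [0.003, -1.0, 0.0], [0.001, -0.0, -1.0]]
ft_force: [-0.6, -0.1, 0.4]
width: 0.0783
grip_force: 0.0
t 11.9 tcp [ 0.5017 -0.1732  0.1681] heading 0.15 tilt 0.04 w 0.0783 F [-0.6 -0.1  0.4] grip 0.0 | shares [-0.04  0.03  2.43] turn z 0.002
```

View pics/w4.png

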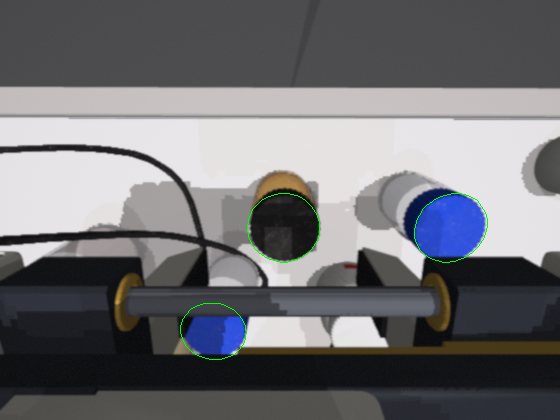

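All three caps match the circles, with amber_a at (284,227). Descend and grip.

```bash
python3 -m crank '[[-0.02,0.02,0.8,0,0,0],[0,0,0.8,0,0,0],[0,0,0.6,0,0,0],[0,0,0.23,0,0,0],[0,0,0,0,0,0],[0,0,0,0,0,0]]' && python3 -c "
from h import *
go(.5003,-.1742,.071,0)" && python3 -m crank '[[0,0,0,0,0,0],[0,0,0,0,0,0],[0,0,0,0,0,0],[0,0,0,0,0,0],[0,0,0,0,0,0]]' 0
python3 -c "
from h import *
go(.3746,.229,.318,0)"
```

```text
clock: 12.6
tcp_pos: [0.5019, -0.1746, 0.0716]
eef_rot: [[1.0, 0.002, 0.003], [0.002, -1.0, -0.001], [0.003, 0.001, -1.0]]
ft_force: [0.1, -0.2, 0.9]
width: 0.0777
grip_force: 0.0
t 12.6 tcp [ 0.5019 -0.1746  0.0716] heading 0.12 tilt 0.16 w 0.0777 F [ 0.1 -0.2  0.9] grip 0.0 | shares [-0.04 -0.01  0.02] turn z 0.001
clock: 13.1
tcp_pos: [0.5007, -0.1745, 0.0704]
eef_rot: [[1.0, 0.002, 0.001], [0.002, -1.0, -0.0], [0.001, 0.0, -1.0]]
ft_force: [0.3, 0.2, 4.2]
width: 0.0517
grip_force: 30.0
t 13.1 tcp [ 0.5007 -0.1745  0.0704] heading 0.11 tilt 0.05 w 0.0517 F [0.3 0.2 4.2] grip 30.0 | shares [ -3.13 -10.09  -6.2 ] turn z 0.001
```

```bash
python3 -m crank '[[0,0,-0.3,0,0,0],[0,0,-0.6,0,0,0],[0,0,-0.9,0,0,0],[0,0,-0.9,0,0,0],[0,0,-0.9,0,0,0],[0,0,-0.9,0,0,0],[0,0,-0.8,0,0,0],[-0.1,-0.2,-0.6,0,0,0],[-0.2,-0.5,-0.3,0,0,0],[-0.3,-0.8,0,0,0,0]]' && python3 -m crank '[[-0.3,-0.9,0,0,0,0],[-0.3,-0.9,0,0,0,0],[-0.3,-0.9,0,0,0,0],[-0.3,-0.9,0,0,0,0],[-0.3,-0.9,0,0,0,0],[-0.3,-0.9,0,0,0,0],[-0.3,-0.9,0,0,0,0],[-0.2,-0.9,0,0,0,0],[-0.2,-0.8,0,0,0,0],[0,-0.4,0,0,0,0]]' && python3 -m crank '[[0,-0.1,0,0,0,0],[0,0,0.3,0,0,0],[0,0,0.8,0,0,0],[0,0,0.9,0,0,0],[0,0,0.9,0,0,0],[0,0,0.6,0,0,0],[0,0,0.2,0,0,0],[0,0,0,0,0,0],[0,0,0,0,0,0]]'
python3 - <<'E'
from h import *
go(.3746,.229,.098,0)
c=imaging.camera("top"); cv2.imwrite("pics/t5.png",cv2.resize(c["image"][150:290,120:340,::-1],None,fx=3,fy=3,interpolation=cv2.INTER_CUBIC))
E
```

```text
clock: 14.1
tcp_pos: [0.4772, -0.1153, 0.3203]
eef_rot: [[1.0, -0.001, 0.004], [-0.001, -1.0, -0.001], [0.004, 0.001, -1.0]]
ft_force: [-0.4, 1.7, -2.1]
width: 0.0514
grip_force: 30.0
clock: 15.1
tcp_pos: [0.3734, 0.2246, 0.3185]
eef_rot: [[1.0, 0.007, 0.001], [0.007, -1.0, -0.001], [0.001, 0.001, -1.0]]
ft_force: [0.5, -0.3, -1.7]
width: 0.0515
grip_force: 30.0
clock: 16.0
tcp_pos: [0.3762, 0.2255, 0.1707]
eef_rot: [[1.0, 0.001, 0.001], [0.001, -1.0, 0.0], [0.001, -0.0, -1.0]]
ft_force: [-0.2, -1.0, -0.9]
width: 0.051
grip_force: 30.0
t 16.0 tcp [0.3762 0.2255 0.1707] heading 0.08 tilt 0.06 w 0.051 F [-0.2 -1.  -0.9] grip 30.0 | shares [-0.04 -0.09  1.82] turn z 0.001
```

View pics/t5.png

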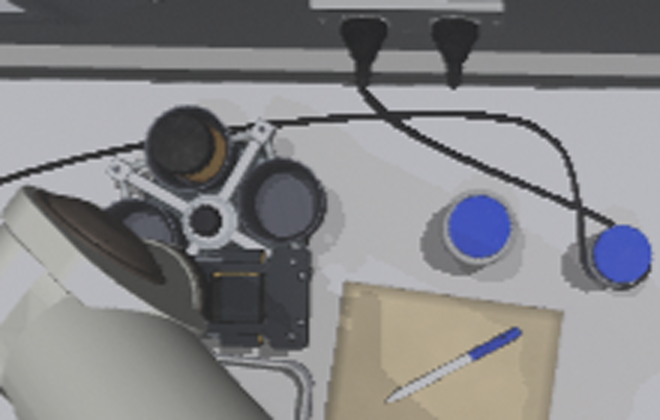

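The picture shows amber_b seated in bucket 1 and the rotor unmoved (hub at (205,220) in the crop). Insert amber_a into bucket 3.

```bash
python3 -m crank '[[-0.03,-0.08,0.2,0,0,0],[0,0,0.4,0,0,0],[0,0,0.4,0,0,0],[0,0,0.4,0,0,0],[0,0,0.25,0,0,0],[0,0,0.1,0,0,0],[0,0,0.03,0,0,0],[0,0,0,0,0,0],[0,0,0.04,0,0,0],[0,0,0,0,0,0]]'
python3 -m crank '[[0,0,0,0,0,0]]'
python3 -c "
from h import *
go(.3746,.229,.0964,0)"
```

```text
clock: 17.05
tcp_pos: [0.3747, 0.2287, 0.0975]
eef_rot: [[1.0, 0.002, 0.001], [0.002, -1.0, 0.0], [0.001, -0.0, -1.0]]
ft_force: [0.3, 0.2, -1.4]
width: 0.0515
grip_force: 30.0
clock: 17.15
tcp_pos: [0.3746, 0.2286, 0.0973]
eef_rot: [[1.0, 0.002, 0.0], [0.002, -1.0, 0.0], [0.0, -0.0, -1.0]]
ft_force: [0.4, 0.3, -1.0]
width: 0.0518
grip_force: 30.0
t 17.1 tcp [0.3746 0.2286 0.0973] heading 0.1 tilt 0.02 w 0.0518 F [ 0.4  0.3 -1. ] grip 30.0 | shares [ 0.   -0.01  0.02] turn z 0.001
```

```bash
python3 -m crank '[[0,0,0.03,0,0,0],[0,0,0,0,0,0],[0,0,0.02,0,0,0],[0,0,0,0,0,0],[0,0,0,0,0,0]]'
```

```text
clock: 17.65
tcp_pos: [0.3751, 0.2289, 0.0962]
eef_rot: [[1.0, 0.002, 0.002], [0.002, -1.0, -0.001], [0.002, 0.001, -1.0]]
ft_force: [-2.6, -2.7, 13.9]
width: 0.0513
grip_force: 30.0
```

On the floor. Release and go to clear_b.

```bash
python3 -m crank '[[0,0,-0.03,0,0,0],[0,0,0,0,0,0]]' && python3 -m crank '[[0,0,0,0,0,0],[0,0,0,0,0,0],[0,0,0,0,0,0],[0,0,-0.3,0,0,0],[0,0,-0.7,0,0,0],[0,0,-0.9,0,0,0],[0,0,-1,0,0,0],[0,0,-1,0,0,0],[0,0,-1,0,0,0],[0,0.3,-0.7,0,0,0]]' 0.8 && python3 -m crank '[[0.2,1,0,0,0,0],[0.2,1,0,0,0,0],[0.2,1,0,0,0,0],[0.3,1,0,0,0,0],[0.3,1,0,0,0,0],[0.3,1,0,0,0,0],[0.3,1,0,0,0,0],[0.3,1,0,0,0,0],[0.3,1,0,0,0,0],[0.3,1,0,0,0,0]]' && python3 -m crank '[[0.2,1,0,0,0,0],[0.2,1,0,0,0,0],[0.1,0.8,0.3,0,0,0],[0,0,1,0,0,0],[0,0,1,0,0,0],[0,0,1,0,0,0],[0,0,0.5,0,0,0],[0,0,0,0,0,0],[0,0,0,0,0,0]]'
python3 - <<'E'
from h import *
go(.5006,-.295,.071,0)
w=imaging.camera("wrist"); im=w["image"][:,:,::-1].copy()
circ(w,im,.5006,-.295,.102,.026,(0,255,0))
cv2.imwrite("pics/w6.png",im)
E
```

```text
clock: 17.85
tcp_pos: [0.3744, 0.2287, 0.0964]
eef_rot: [[1.0, 0.002, 0.0], [0.002, -1.0, 0.0], [0.0, -0.0, -1.0]]
ft_force: [0.7, 0.9, -0.8]
width: 0.0513
grip_force: 30.0
clock: 18.85
tcp_pos: [0.3744, 0.2189, 0.3239]
eef_rot: [[1.0, 0.006, 0.004], [0.006, -1.0, 0.002], [0.004, -0.002, -1.0]]
ft_force: [0.9, -0.9, 0.2]
width: 0.0736
grip_force: 0.0
clock: 19.85
tcp_pos: [0.4834, -0.1844, 0.3213]
eef_rot: [[1.0, 0.003, 0.001], [0.003, -1.0, 0.0], [0.001, -0.0, -1.0]]
ft_force: [1.6, 0.7, 0.0]
width: 0.0736
grip_force: 0.0
clock: 20.75
tcp_pos: [0.5039, -0.295, 0.1694]
eef_rot: [[1.0, 0.002, 0.001], [0.002, -1.0, 0.0], [0.001, -0.0, -1.0]]
ft_force: [0.4, -0.2, 0.5]
width: 0.0734
grip_force: 0.0
t 20.8 tcp [ 0.5039 -0.295   0.1694] heading 0.13 tilt 0.05 w 0.0734 F [ 0.4 -0.2  0.5] grip 0.0 | shares [-0.08 -0.    2.46] turn z 0.001
```

View pics/w6.png

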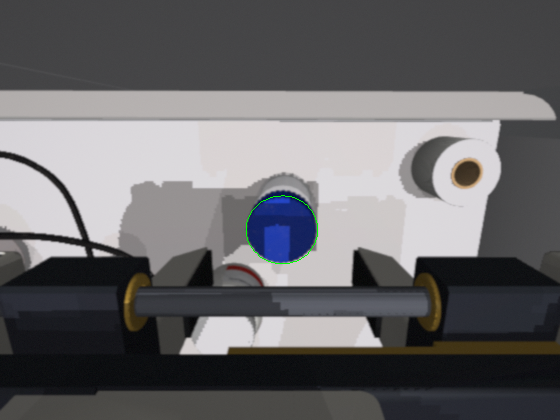

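The cap at (281,229) matches. Descend and grip.

```bash
python3 -m crank '[[-0.07,0,0.8,0,0,0],[0,0,0.8,0,0,0],[0,0,0.6,0,0,0],[0,0,0.26,0,0,0],[0,0,0,0,0,0],[0,0,0,0,0,0]]' && python3 -c "
from h import *
go(.5006,-.295,.071,0)" && python3 -m crank '[[0,0,0,0,0,0],[0,0,0,0,0,0],[0,0,0,0,0,0],[0,0,0,0,0,0],[0,0,0,0,0,0]]' 0
python3 -c "
from h import *
go(.4212,.3131,.318,0)"
```

```text
clock: 21.4
tcp_pos: [0.502, -0.2957, 0.0717]
eef_rot: [[1.0, 0.002, 0.002], [0.002, -1.0, -0.001], [0.002, 0.001, -1.0]]
ft_force: [0.3, -0.7, 0.5]
width: 0.0735
grip_force: 0.0
t 21.4 tcp [ 0.502  -0.2957  0.0717] heading 0.12 tilt 0.16 w 0.0735 F [ 0.3 -0.7  0.5] grip 0.0 | shares [-0.04 -0.02  0.02] turn z 0.001
clock: 21.9
tcp_pos: [0.5011, -0.2956, 0.0707]
eef_rot: [[1.0, 0.002, 0.001], [0.002, -1.0, -0.001], [0.001, 0.001, -1.0]]
ft_force: [-0.7, 0.1, 5.6]
width: 0.0515
grip_force: 30.0
t 21.9 tcp [ 0.5011 -0.2956  0.0707] heading 0.1 tilt 0.08 w 0.0515 F [-0.7  0.1  5.6] grip 30.0 | shares [ -1.96 -15.21  -6.2 ] turn z 0.001
```

```bash
python3 -m crank '[[0,0,-0.3,0,0,0],[0,0,-0.6,0,0,0],[0,0,-0.9,0,0,0],[0,0,-0.9,0,0,0],[0,0,-0.9,0,0,0],[0,0,-0.9,0,0,0],[0,0,-0.8,0,0,0],[0,-0.2,-0.6,0,0,0],[-0.1,-0.5,-0.3,0,0,0],[-0.1,-0.8,0,0,0,0]]' && python3 -m crank '[[-0.1,-0.9,0,0,0,0],[-0.1,-1,0,0,0,0],[-0.1,-1,0,0,0,0],[-0.2,-1,0,0,0,0],[-0.2,-1,0,0,0,0],[-0.2,-1,0,0,0,0],[-0.2,-1,0,0,0,0],[-0.2,-1,0,0,0,0],[-0.2,-1,0,0,0,0],[-0.1,-1,0,0,0,0]]' && python3 -m crank '[[-0.1,-1,0,0,0,0],[0,-1,0,0,0,0],[0,-0.9,0,0,0,0],[0,-0.6,0,0,0,0],[0,-0.3,0,0,0,0],[0,0,0,0,0,0],[0,0,0,0,0,0]]'
python3 - <<'E'
from h import *
go(.4212,.3131,.172,0)
E
```

```text
clock: 22.9
tcp_pos: [0.4927, -0.2367, 0.3202]
eef_rot: [[1.0, -0.002, 0.003], [-0.002, -1.0, -0.002], [0.003, 0.002, -1.0]]
ft_force: [0.8, -0.0, -2.4]
width: 0.0513
grip_force: 30.0
clock: 23.9
tcp_pos: [0.4261, 0.1621, 0.3181]
eef_rot: [[1.0, 0.002, -0.0], [0.002, -1.0, -0.001], [-0.0, 0.001, -1.0]]
ft_force: [1.7, 0.5, -2.4]
width: 0.0516
grip_force: 30.0
clock: 24.6
tcp_pos: [0.4235, 0.3113, 0.3176]
eef_rot: [[1.0, 0.001, -0.001], [0.001, -1.0, -0.002], [-0.001, 0.002, -1.0]]
ft_force: [1.1, 0.0, -1.5]
width: 0.0514
grip_force: 30.0
t 24.6 tcp [0.4235 0.3113 0.3176] heading 0.07 tilt 0.1 w 0.0514 F [ 1.1  0.  -1.5] grip 30.0 | shares [-0.05 -0.05  3.64] turn z 0.001
```

```bash
python3 -m crank '[[-0.04,-0.04,0.3,0,0,0],[0,0,0.8,0,0,0],[0,0,0.9,0,0,0],[0,0,0.9,0,0,0],[0,0,0.6,0,0,0],[0,0,0.14,0,0,0],[0,0,0,0,0,0],[0,0,0,0,0,0]]'
python3 - <<'E'
from h import *
go(.4212,.3131,.098,0)
w=imaging.camera("wrist"); im=w["image"][:,:,::-1].copy()
for x,y in((.5053,.2665),(.4587,.1824),(.3746,.229),(.4212,.3131)): circ(w,im,x,y,.081,.037,(0,255,0))
circ(w,im,.5053,.2665,.128,.026,(0,255,255))
cv2.imwrite("pics/w7.png",im)
E
```

```text
clock: 25.4
tcp_pos: [0.4226, 0.3146, 0.1735]
eef_rot: [[1.0, 0.001, 0.002], [0.001, -1.0, 0.001], [0.002, -0.001, -1.0]]
ft_force: [-0.3, 1.4, -1.2]
width: 0.0515
grip_force: 30.0
t 25.4 tcp [0.4226 0.3146 0.1735] heading 0.08 tilt 0.12 w 0.0515 F [-0.3  1.4 -1.2] grip 30.0 | shares [-0.04  0.04  1.89] turn z 0.001
```

View pics/w7.png

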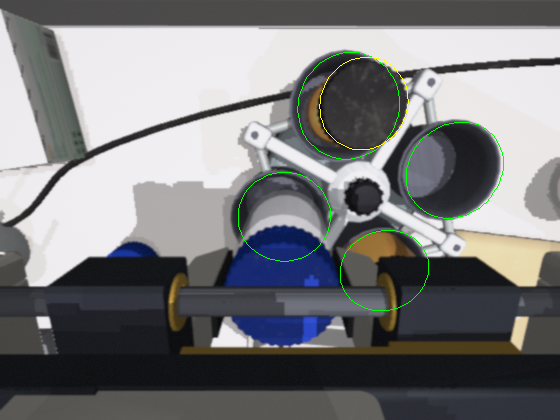

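Bucket 1 and its bottle match the projection. Buckets 4 and 2 sit about 2 mm further toward +y (bucket 2 centre about (450,170)), so I'll use y=0.3145 for bucket 4.

```bash
python3 -m crank '[[-0.03,0,0.2,0,0,0],[0,0,0.4,0,0,0],[0,0,0.4,0,0,0],[0,0,0.4,0,0,0],[0,0,0.3,0,0,0],[0,0,0.13,0,0,0],[0,0,0.05,0,0,0],[0,0,0,0,0,0],[0,0,0,0,0,0]]'
python3 -c "
from h import *
go(.4212,.3145,.0967,0)"
```

```text
clock: 26.35
tcp_pos: [0.4209, 0.3145, 0.0977]
eef_rot: [[1.0, 0.002, 0.001], [0.002, -1.0, 0.0], [0.001, -0.0, -1.0]]
ft_force: [0.1, 0.4, -2.0]
width: 0.0517
grip_force: 30.0
t 26.4 tcp [0.4209 0.3145 0.0977] heading 0.11 tilt 0.04 w 0.0517 F [ 0.1  0.4 -2. ] grip 30.0 | shares [0.01 0.   0.02] turn z 0.001
```

```bash
python3 -m crank '[[0,0,0.02,0,0,0],[0,0,0,0,0,0],[0,0,0.02,0,0,0],[0,0,0,0,0,0],[0,0,0,0,0,0]]'
```

```text
clock: 26.85
tcp_pos: [0.4211, 0.3152, 0.0966]
eef_rot: [[1.0, 0.002, 0.002], [0.002, -1.0, 0.001], [0.002, -0.001, -1.0]]
ft_force: [-1.2, 0.4, 6.1]
width: 0.0518
grip_force: 30.0
```

Release and go to clear_a, turning 45° so the gripper body clears the pink bottle.

```bash
python3 -m crank '[[0,0,-0.02,0,0,0],[0,0,0,0,0,0]]' && python3 -m crank '[[0,0,0,0,0,0],[0,0,0,0,0,0],[0,0,0,0,0,0],[0,0,-0.3,0,0,0],[0,0,-0.7,0,0,0],[0,0,-0.9,0,0,0],[0,0,-1,0,0,0],[0,0,-1,0,0,0],[0,0,-1,0,0,0],[0,0.3,-0.7,0,0,0]]' 0.78 && python3 -m crank '[[0,1,0,0,0,0],[0,1,0,0,0,0],[0,1,0,0,0,0],[0,1,0,0,0,0],[0,1,0,0,0,0],[0,1,0,0,0,0],[0,1,0,0,0,0],[0,1,0,0,0,0],[0,1,0,0,0,0],[-0.2,0.9,0,0,0,0]]' && python3 -m crank '[[0,0.6,0,0,0,0],[0,0,0,0,0,-0.08],[0,0,0,0,0,-0.08],[0,0,0,0,0,-0.09],[0,0,0,0,0,-0.09],[0,0,0,0,0,-0.08],[0,0,0,0,0,-0.08],[0,0,0,0,0,0],[0,0,0,0,0,0]]'
python3 - <<'E'
from h import *
go(.4138,-.1187,.17,45)
print(ctrl.sense()["joint_pos"].round(2))
w=imaging.camera("wrist"); im=w["image"][:,:,::-1].copy()
circ(w,im,.4138,-.1187,.102,.026,(0,255,0));circ(w,im,.435,.008,.14,.02,(0,255,0))
cv2.imwrite("pics/w8.png",im)
E
```

```text
clock: 27.05
tcp_pos: [0.421, 0.3148, 0.0968]
eef_rot: [[1.0, 0.002, 0.001], [0.002, -1.0, 0.001], [0.001, -0.001, -1.0]]
ft_force: [-0.2, 2.1, 2.1]
width: 0.0514
grip_force: 30.0
clock: 28.05
tcp_pos: [0.4204, 0.3044, 0.3243]
eef_rot: [[1.0, 0.005, 0.003], [0.005, -1.0, 0.003], [0.003, -0.003, -1.0]]
ft_force: [-0.0, 0.0, 0.4]
width: 0.0716
grip_force: 0.0
clock: 29.05
tcp_pos: [0.4134, -0.0954, 0.3212]
eef_rot: [[1.0, 0.002, 0.001], [0.002, -1.0, -0.0], [0.001, 0.0, -1.0]]
ft_force: [1.8, -0.9, -0.8]
width: 0.0714
grip_force: 0.0
clock: 29.95
tcp_pos: [0.4134, -0.1175, 0.3208]
eef_rot: [[0.708, 0.706, 0.001], [0.706, -0.708, -0.0], [0.0, 0.0, -1.0]]
ft_force: [-0.2, 0.6, 0.0]
width: 0.0713
grip_force: 0.0
t 29.9 tcp [ 0.4134 -0.1175  0.3208] heading 44.93 tilt 0.03 w 0.0713 F [-0.2  0.6  0. ] grip 0.0 | shares [-0.02  0.03  3.77] turn z -0.001
[ 0.41 -0.02 -0.19  1.95 -0.    1.21 -0.57]
```

View pics/w8.png

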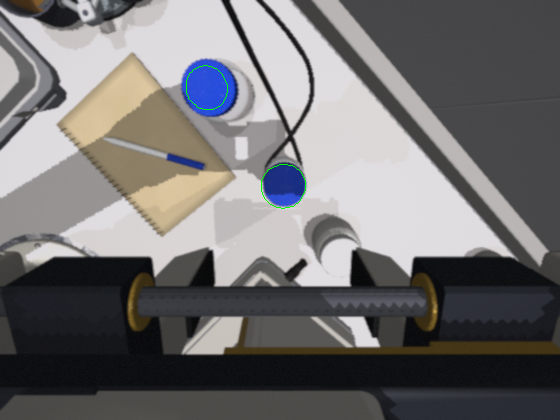

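The cap of clear_a at (284,186) matches, and the pink bottle at (210,88) is well to the side. Descend and grip.

```bash
python3 -m crank '[[-0.02,0.03,0.5,0,0,0],[0,0,1,0,0,0],[0,0,1,0,0,0],[0,0,1,0,0,0],[0,0,1,0,0,0],[0,0,0.8,0,0,0],[0,0,0.6,0,0,0],[0,0,0.3,0,0,0],[0,0,0,0,0,0],[0,0,0,0,0,0]]' && python3 -c "
from h import *
go(.4138,-.1187,.0708,45)"
```

```text
clock: 31.0
tcp_pos: [0.4144, -0.1192, 0.073]
eef_rot: [[0.706, 0.708, 0.001], [0.708, -0.706, -0.0], [0.0, 0.001, -1.0]]
ft_force: [-0.5, -0.1, -0.3]
width: 0.0718
grip_force: 0.0
t 31.0 tcp [ 0.4144 -0.1192  0.073 ] heading 45.08 tilt 0.05 w 0.0718 F [-0.5 -0.1 -0.3] grip 0.0 | shares [-0.   -0.02  0.06] turn z 0.001
```

Grip, lift and turn back to heading 0 at height.

```bash
python3 -m crank '[[0,0,0.05,0,0,0],[0,0,0,0,0,0]]' && python3 -m crank '[[0,0,0,0,0,0],[0,0,0,0,0,0],[0,0,0,0,0,0],[0,0,0,0,0,0],[0,0,0,0,0,0]]' 0 && python3 -m crank '[[0,0,-0.3,0,0,0],[0,0,-0.6,0,0,0],[0,0,-0.9,0,0,0],[0,0,-0.9,0,0,0],[0,0,-0.9,0,0,0],[0,0,-0.9,0,0,0.04],[0,0,-0.8,0,0,0.08],[0,0,-0.6,0,0,0.08],[0,0,-0.3,0,0,0.08],[0,0,0,0,0,0.08]]' && python3 -m crank '[[0,0,0,0,0,0.08],[0,0,0,0,0,0.06],[0,0,0,0,0,0],[0,0,0,0,0,0]]'
python3 -c "
from h import *
go(.4587,.184,.318,0)"
```

```text
clock: 31.2
tcp_pos: [0.4146, -0.1194, 0.0713]
eef_rot: [[0.706, 0.708, 0.002], [0.708, -0.706, -0.001], [0.001, 0.002, -1.0]]
ft_force: [0.2, -0.1, -0.9]
width: 0.0716
grip_force: 0.0
clock: 31.7
tcp_pos: [0.4141, -0.1191, 0.0706]
eef_rot: [[0.706, 0.708, 0.001], [0.708, -0.706, -0.0], [0.0, 0.001, -1.0]]
ft_force: [-0.6, -0.5, 2.6]
width: 0.0515
grip_force: 30.0
clock: 32.7
tcp_pos: [0.4143, -0.1191, 0.3209]
eef_rot: [[0.977, 0.215, 0.004], [0.215, -0.977, -0.001], [0.003, 0.002, -1.0]]
ft_force: [-0.8, -1.5, -2.6]
width: 0.0516
grip_force: 30.0
clock: 33.1
tcp_pos: [0.4133, -0.1189, 0.3184]
eef_rot: [[1.0, 0.005, -0.0], [0.005, -1.0, 0.0], [-0.0, -0.0, -1.0]]
ft_force: [0.2, -0.3, -1.7]
width: 0.0516
grip_force: 30.0
t 33.1 tcp [ 0.4133 -0.1189  0.3184] heading 0.27 tilt 0.02 w 0.0516 F [ 0.2 -0.3 -1.7] grip 30.0 | shares [ 1.17 -7.57  0.01] turn z 0.003
```

```bash
python3 -m crank '[[-0.1,-0.4,0,0,0,0],[-0.2,-0.8,0,0,0,0],[-0.2,-1,0,0,0,0],[-0.2,-1,0,0,0,0],[-0.2,-1,0,0,0,0],[-0.2,-1,0,0,0,0],[0,-1,0,0,0,0],[0,-0.9,0,0,0,0],[0,-0.5,0,0,0,0],[0,0,0,0,0,0]]' && python3 -m crank '[[0,0,0,0,0,0],[0,0,0,0,0,0]]'
python3 - <<'E'
from h import *
go(.4587,.184,.318,0)
w=imaging.camera("wrist"); im=w["image"][:,:,::-1].copy()
for x,y in((.5053,.2665),(.3746,.229),(.4212,.3145)): circ(w,im,x,y,.128,.026,(0,255,255))
x,y=.4587,.184; circ(w,im,x,y,.081,.037,(0,255,0));circ(w,im,x,y,.026,.0325,(0,255,255))
print([pix(w,(x,y,.081))])
im=im[:270,60:460]; cv2.imwrite("pics/w9.png",cv2.resize(im,None,fx=2,fy=2,interpolation=cv2.INTER_CUBIC))
E
```

```text
clock: 34.1
tcp_pos: [0.3684, 0.188, 0.3186]
eef_rot: [[1.0, 0.01, 0.0], [0.01, -1.0, 0.001], [0.0, -0.001, -1.0]]
ft_force: [0.1, 0.0, -1.7]
width: 0.051
grip_force: 30.0
clock: 34.3
tcp_pos: [0.3691, 0.1835, 0.3181]
eef_rot: [[1.0, 0.001, -0.0], [0.001, -1.0, -0.001], [-0.0, 0.001, -1.0]]
ft_force: [0.3, -0.2, -2.3]
width: 0.0512
grip_force: 30.0
t 34.3 tcp [0.3691 0.1835 0.3181] heading 0.07 tilt 0.05 w 0.0512 F [ 0.3 -0.2 -2.3] grip 30.0 | shares [ 2.24 -0.01  0.  ] turn z 0.001
[(np.float64(281.3645830384732), np.float64(105.70782908199217))]
```

View pics/w9.png

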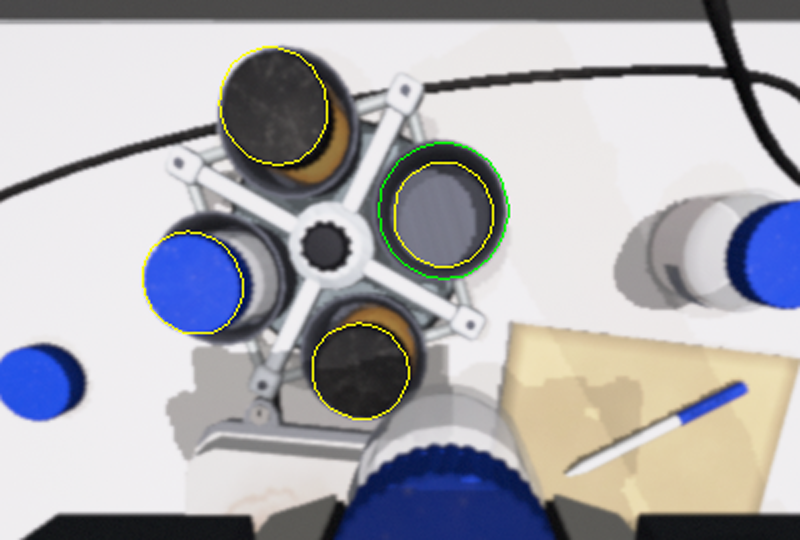

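The other three bottles sit centred in their buckets. Bucket 2 at (443,210) in the crop matches (0.4587, 0.184). Insert the last bottle.

```bash
python3 -m crank '[[0.3,0,0,0,0,0],[0.7,0,0,0,0,0],[0.8,0,0,0,0,0],[0.4,0,0.3,0,0,0],[0.04,0,0.8,0,0,0],[0,0,0.9,0,0,0],[0,0,0.9,0,0,0],[0,0,0.6,0,0,0],[0,0,0.1,0,0,0],[0,0,0,0,0,0]]' && python3 -m crank '[[0,0,0,0,0,0],[0,0,0,0,0,0]]'
python3 -c "
from h import *
go(.4587,.1838,.098,0)"
```

```text
clock: 35.35
tcp_pos: [0.4591, 0.1844, 0.1739]
eef_rot: [[1.0, 0.001, -0.001], [0.001, -1.0, -0.0], [-0.001, 0.0, -1.0]]
ft_force: [1.1, 0.8, -1.6]
width: 0.0514
grip_force: 30.0
clock: 35.55
tcp_pos: [0.4602, 0.1854, 0.1759]
eef_rot: [[1.0, 0.002, 0.003], [0.002, -1.0, 0.001], [0.003, -0.001, -1.0]]
ft_force: [-0.1, 0.5, -2.6]
width: 0.0512
grip_force: 30.0
t 35.5 tcp [0.4602 0.1854 0.1759] heading 0.09 tilt 0.18 w 0.0512 F [-0.1  0.5 -2.6] grip 30.0 | shares [-0.04  0.04  1.95] turn z 0.001
```

```bash
python3 -m crank '[[-0.02,0.03,0.25,0,0,0],[0,0,0.4,0,0,0],[0,0,0.4,0,0,0],[0,0,0.4,0,0,0],[0,0,0.3,0,0,0],[0,0,0.13,0,0,0],[0,0,0.07,0,0,0],[0,0,0,0,0,0],[0,0,0,0,0,0]]'
python3 -c "
from h import *
go(.4587,.1838,.0967,0)"
```

```text
clock: 36.45
tcp_pos: [0.4581, 0.1838, 0.0967]
eef_rot: [[1.0, 0.002, 0.001], [0.002, -1.0, -0.0], [0.001, 0.0, -1.0]]
ft_force: [1.2, 0.1, -2.5]
width: 0.0513
grip_force: 30.0
t 36.5 tcp [0.4581 0.1838 0.0967] heading 0.11 tilt 0.03 w 0.0513 F [ 1.2  0.1 -2.5] grip 30.0 | shares [ 0.01 -0.   -0.  ] turn z 0.001
```

```bash
python3 -m crank '[[0,0,0.02,0,0,0],[0,0,0,0,0,0],[0,0,0.02,0,0,0],[0,0,0,0,0,0],[0,0,0,0,0,0]]'
```

```text
clock: 36.95
tcp_pos: [0.4592, 0.184, 0.0965]
eef_rot: [[1.0, 0.002, 0.003], [0.002, -1.0, -0.0], [0.003, 0.0, -1.0]]
ft_force: [-1.8, -0.8, 11.6]
width: 0.0513
grip_force: 30.0
```

On the floor. Release, back away and check.

```bash
python3 -m crank '[[0,0,-0.03,0,0,0],[0,0,0,0,0,0]]' && python3 -m crank '[[0,0,0,0,0,0],[0,0,0,0,0,0],[0,0,0,0,0,0],[0,0,-0.3,0,0,0],[0,0,-0.7,0,0,0],[0,0,-0.9,0,0,0],[0,0,-1,0,0,0],[0,0,-1,0,0,0],[0,0,-1,0,0,0],[0,0,-0.7,0,0,0]]' 0.78 && python3 -m crank '[[-0.3,0.6,0,0,0,0],[-0.5,0.9,0,0,0,0],[-0.5,0.9,0,0,0,0],[-0.3,0.9,0,0,0,0],[0,0.6,0,0,0,0],[0,0.3,0,0,0,0],[0,0,0,0,0,0],[0,0,0,0,0,0],[0,0,0,0,0,0],[0,0,0,0,0,0]]'
python3 - <<'E'
from h import *
go(.42,.03,.3)
t=imaging.camera("top"); im=t["image"][:,:,::-1].copy()
for x,y in((.5053,.2665),(.3746,.229),(.4212,.3145),(.4587,.184)): circ(t,im,x,y,.128,.026,(0,255,255))
cv2.imwrite("pics/t10.png",cv2.resize(im[150:300,110:350],None,fx=3.3,fy=3.3,interpolation=cv2.INTER_CUBIC))
E
```

```text
clock: 37.15
tcp_pos: [0.4585, 0.1837, 0.0965]
eef_rot: [[1.0, 0.002, 0.001], [0.002, -1.0, 0.0], [0.001, -0.0, -1.0]]
ft_force: [-0.7, -1.0, 3.8]
width: 0.0515
grip_force: 30.0
clock: 38.15
tcp_pos: [0.4583, 0.1845, 0.3237]
eef_rot: [[1.0, 0.003, 0.004], [0.003, -1.0, 0.001], [0.004, -0.001, -1.0]]
ft_force: [0.6, -0.6, -0.0]
width: 0.0717
grip_force: 0.0
clock: 39.15
tcp_pos: [0.3944, 0.0169, 0.3199]
eef_rot: [[1.0, 0.004, -0.0], [0.004, -1.0, 0.0], [-0.0, -0.0, -1.0]]
ft_force: [0.1, 0.6, 0.1]
width: 0.0718
grip_force: 0.0
t 39.1 tcp [0.3944 0.0169 0.3199] heading 0.25 tilt 0.03 w 0.0718 F [0.1 0.6 0.1] grip 0.0 | shares [ 0.64 -0.32  0.5 ]
```

View pics/t10.png

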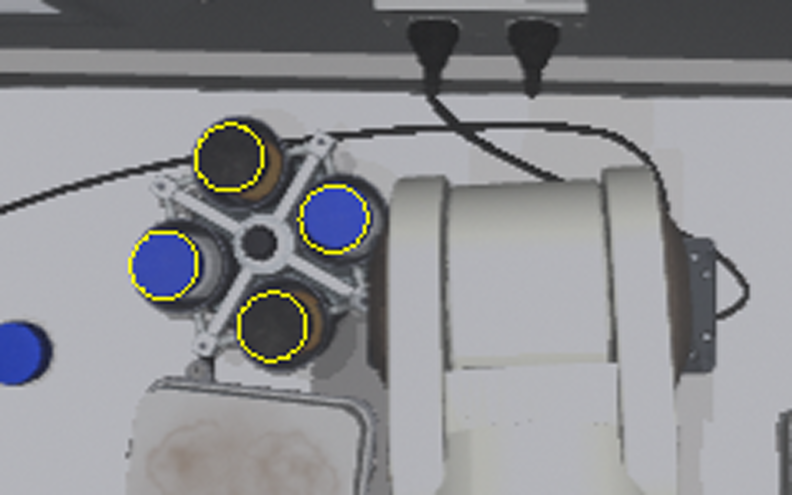

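All four caps match the seated height and positions: amber at (230,157) and (273,326), clear at (335,218) and (164,264).

```bash
python3 -c "
from plant import ctrl
print(ctrl.hand_in())"
```

```text
the job is handed in; nothing more can be done
None
```

I handed in the job at about 39 s with all four bottles upright on their bucket floors: amber in buckets 1 and 3, clear in 2 and 4. No bottle was dropped or knocked over, and the pink bottle and white jar were never touched; the hand-in returned no verdict.

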